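Find and tip open the unpinned deck plate of a welding downdraft box

ROBOT

A 6-joint arm with a two-finger parallel gripper is mounted at the origin on the work surface. World frame = base frame: x ahead of the robot, y to its left, z up, the work surface at z = 0. Lengths are in mm, angles in rad, forces in N, time in s.
With the tool pointing down it reaches from about 275 to 1000 mm from the base axis. Payload 8.4 kg.
Tool frame: the origin (TCP) lies between the finger pads; the fingertips stand r.finger_overhang ahead of it and the grasp point (between the pads) is the TCP (r.finger_overhang is the distance from the TCP to the fingertips, in mm); z points along the fingers, y is the line along which they close (so a half turn about z gives the same grasp; the last joint's range is limited). The gripper opens to 85 mm and grips with 20 to 120 N. Pads are 22 mm wide; open, the fingers measure 114 mm over their backs; the gripper's body (76 mm by 85 mm) begins 54 mm behind the grasp point. The pads swing forward as they close: fully open they stand 13 mm farther back than shut.
Start: joints at [1.332, 0.353, 1.633, -0, 1.155, -0.002], TCP at [146.619, 607.561, 250.281] pointing down, gripper open.
Joint ranges: [-2.63, 2.63], [-0.92, 2.1], [0.06, 2.66], [-1.3, 4.44], [0, 2.69], [-3.02, 3.02]. Speed limits (rad/s): [2.22, 2.22, 2.79, 3.14, 3.14, 3.14].

INTERFACE

Orientations are given as [roll, pitch, yaw] about the fixed x, y, z axes, in that order (R = Rz(yaw) Ry(pitch) Rx(roll)).
In Python, from rig import r, cams, sign_off gives the robot as it stands.
- The arm moves only by the shell command python3 -m crank 'ROWS' [FORCE]. ROWS is JSON, a list of rows, each a list of 7 numbers: the shift along the tool's x, y, z in m, then the turn, a rotation vector about the tool's x, y, z in rad, then the closure, from 0 (fully open) to 1 (shut). In form: [[dx, dy, dz, ax, ay, az, gripper], ...]. A call has 1 to 5 rows; each row is the pose to reach, as a shift and turn from the pose commanded when the call began, along the tool's axes at that moment; what a row does not reach only later rows make up. A row lasts 1/10 s, in which the tool goes at most 50 mm and 8.59 degrees, less where a joint would pass 70% of its speed; a pose out of reach is approached as far as the arm can. A call with a gripper value outside its range is refused whole. The fingers move at their own pace and stop on an object; FORCE is the grip in N (left out, the last holds). Time passes only in rows, so rows that repeat a pose let the fingers close. It gives the time, the measured TCP pose, the force, the opening and the grip force at its end, in the units of the state.
- r.sense(): the state, without advancing time (a new reading comes with each control period).
- cams.grab_frame(name): name is "scene" or "top"; returns a dict with "image" (384x512x3 uint8, red, green, blue), "fx", "fy", "cx", "cy" (pixels), "D" ([k1, k2, p1, p2, k3] as OpenCV has them; the pictures are not rectified), "position" and "orientation" of the camera in the world. Camera axes: x right, y down, z forward; pixel columns grow to the right and rows downward; lengths in mm; the calibration is good to about 2 mm. A picture is of the moment at which its call begins. There is no depth.
- sign_off(): hands the job in; it is judged then, once.
The state is a dict: "clock": time; "qpos": joint angles; "qvel": joint speeds; "joint_efforts": joint torques, N m; "eef_pos": TCP position; "tcp_rot": TCP orientation; "contact_force": force on the tool from outside, world axes, zero at the start; "wrist_torque": the same for the moment, N m; "opening": opening from 0.0 (shut) to 1.0 (fully open); "grasp_force": force on a finger pad.
Only numpy, scipy, OpenCV 4.12 (cv2) and the standard library are available. Lean on these libraries where they do the work, as an engineer would, in place of code of your own. Each camera call takes 0.05 s, during which the arm holds its last target. There are 200 camera calls.

TASK

One of the five identical slotted plates in the deck of the downdraft box has been unpinned from below so that slag can be swept into the spark tray: it rocks on its middle pivot, the other four are locked. With the fingertips press each plate gently near its edge until you find the one that rocks, then push it open until it stands at 45 degrees or steeper, and leave it open with the hand clear. Do not force the locked plates, and pick up or move none of the tools and parts lying about.

Things in the scene. Friction and masses are not known exactly. Their poses are not given: they have to be found in the camera images.
- deck: blue bench-top downdraft box, fixed, 277 (x) x 652 (y) x 120 high; its dark steel top frame holds five identical slotted plates in a row, all flush, 120 above its origin. It stands 0 to 30 off the bench on screw feet. Origin under the middle of the row, at its underside; x away from the robot across the row, y left along the row, z up; turned up to 15 degrees. Hollow under the plates, 100 deep; rails 28 wide
- flap (a joint): tilt of the one loose plate, whichever it is. 0 = flush; positive = its near (robot-side, -x) edge down, far edge up; negative = the other way; stops at +-1.2 rad. Balanced on a stiffish pivot along the deck's y through its middle: stays at any angle, yields to about 2.5 N pressed 50 from the pivot line, not at all if pressed on the line. Looks like the locked plates, which sink evenly 1 at most under 25 N
- rear_apron (a point): middle of the solid frame strip behind the plate row (98 wide), 117 behind the row's middle, on its upper face. Things up to 60 tall stand along this strip. The strip in front of the row is 45 wide and bare, and the rails between plates carry only things lower than 10, so the hand has most room at the plates' near (robot-side) edges
- bay0 (a point): middle of plate 0's place in the deck (0 leftmost at +y, 4 rightmost; 112 apart), level with the plate's upper face, axes as the deck's; stays put when the plate tips. Plate 130 (x) x 84 (y) x 6 thick; its pivot line runs along y under this point, so the near and far edges are 65 from it
- bay1 (a point): middle of plate 1's place in the deck (0 leftmost at +y, 4 rightmost; 112 apart), level with the plate's upper face, axes as the deck's; stays put when the plate tips. Plate 130 (x) x 84 (y) x 6 thick; its pivot line runs along y under this point, so the near and far edges are 65 from it
- bay2 (a point): middle of plate 2's place in the deck (0 leftmost at +y, 4 rightmost; 112 apart), level with the plate's upper face, axes as the deck's; stays put when the plate tips. Plate 130 (x) x 84 (y) x 6 thick; its pivot line runs along y under this point, so the near and far edges are 65 from it
- bay3 (a point): middle of plate 3's place in the deck (0 leftmost at +y, 4 rightmost; 112 apart), level with the plate's upper face, axes as the deck's; stays put when the plate tips. Plate 130 (x) x 84 (y) x 6 thick; its pivot line runs along y under this point, so the near and far edges are 65 from it
- bay4 (a point): middle of plate 4's place in the deck (0 leftmost at +y, 4 rightmost; 112 apart), level with the plate's upper face, axes as the deck's; stays put when the plate tips. Plate 130 (x) x 84 (y) x 6 thick; its pivot line runs along y under this point, so the near and far edges are 65 from it
- dip_tin: closed round tin of nozzle dip, 58 across, 52 tall, standing on the deck's rear apron (origin: centre of its underside); to be left alone
- tube: offcut of square steel tube, 40 x 40, 60 tall, standing on the deck's rear apron (origin: centre of its underside); to be left alone
- magnet: grey welding magnet, about 75 x 70, 16 thick, lying on the deck's rear apron (origin: on its underside near its middle); to be left alone
- coupon: flat steel test coupon 100 x 20 x 8, lying lengthwise on one of the rails between the plates (origin: centre of its underside); to be left alone
- soapstone: white soapstone marking stick 125 x 13 x 6, lying lengthwise on one of the rails between the plates (origin: centre of its underside); to be left alone
- wire_brush: wooden-backed wire brush 260 long, 42 wide, 24 high, lying on its side on the bench (origin: underside, middle of the wooden back); to be left alone
- chipping_hammer: steel chipping hammer 250 long, head 165 across, 25 high, lying on the bench (origin: underside, near the middle of its length); to be left alone

How it is judged (in metres and radians):
At the end, for the whole second after the job is handed in: The loose plate stands tipped open (about 45 degrees or steeper, measured as more than 0.70 rad either way), at rest, and every tool and part is within 20 mm of where it was ((value of joint flap above 0.7 rad or value of joint flap below -0.7 rad) and velocity of joint flap between -0.05 and 0.05 rad/s and distance of each of dip_tin, tube, magnet, coupon, soapstone, wire_brush, chipping_hammer from where it was at the start of the episode below 0.02 m); the robot touches nothing.
It fails at once if a plate or anything else is pressed with more than 80 N (contact force between any of the arm, the fingers and anything else above 80 N).
It fails at once if a tool or part lying about is moved by more than 20 mm or lifted by more than 10 mm (distance of any of dip_tin, tube, magnet, coupon, soapstone, wire_brush, chipping_hammer from where it was at the start of the episode above 0.02 m or z of any of dip_tin, tube, magnet, coupon, soapstone in the frame of deck above 0.13 m or height (world z) of any of wire_brush, chipping_hammer above 0.01 m).
It also fails if it takes over 51 s, if anything falls off the work surface, if the arm or the gripper's body presses on something with over 40 N, if the wrist force passes 120 N, or if a joint passes its speed limit or range.

## Working session

There is one attempt and no reset: what is moved stays moved. The work goes in short steps, Python scripts to look and compute and a shell command to move; the robot and the scene stay as the last step left them, time stands still between calls to the robot, and variables do not carry over. Pictures are saved under pics/ and viewed, at most 10 in all, crops included, and the job is handed in when it is done.

```bash
mkdir -p pics; ls
python3 - <<'E'
from rig import r,cams
import cv2
for n in("top","scene"):
    f=cams.grab_frame(n); cv2.imwrite(f"pics/{n}0.png",f["image"][:,:,::-1])
    print({k:v for k,v in f.items() if k!="image"})
print(r.sense(),r.finger_overhang)
E
```

```text
pics
{'fx': 468.01685649826146, 'fy': 468.01685649826146, 'cx': 259.7804533062847, 'cy': 190.8240483385861, 'D': array([0.02057506, 0.        , 0.        , 0.        , 0.        ]), 'position': array([ 387.96878208,   -3.99693345, 1793.93296812]), 'orientation': array([-3.01638816e+00, -1.78495476e-03, -1.55968053e+00])}
{'fx': 424.56051389813103, 'fy': 424.56051389813103, 'cx': 261.4293992283182, 'cy': 198.95947973335402, 'D': array([-0.1330169,  0.       ,  0.       ,  0.       ,  0.       ]), 'position': array([1842.20479179, -127.84880473,  916.69172607]), 'orientation': array([-2.12648365,  0.02007122,  1.47008042])}
{'clock': 0.1, 'qpos': array([ 1.33160599e+00,  3.53608789e-01,  1.63408938e+00,  1.15076520e-05,
        1.15521656e+00, -2.45106412e-03]), 'qvel': array([ 0.00060099, -0.00335962, -0.00171603,  0.00034287, -0.00034336,
        0.00021803]), 'joint_efforts': array([ 7.06319188e-04, -6.06355762e+01, -3.42821753e+01,  2.33981782e-04,
        4.02970734e-03, -8.61001467e-06]), 'eef_pos': array([146.51023092, 607.14536874, 249.60540109]), 'tcp_rot': array([-3.14027061e+00, -1.37624501e-05,  2.90484872e+00]), 'contact_force': array([ 0.27717933, -0.07922212,  0.62523496]), 'wrist_torque': array([ 0.00395463,  0.02938588, -0.04547544]), 'grasp_force': 0.0, 'opening': 1.0005686130930858} 19.0
```

View pics/top0.png

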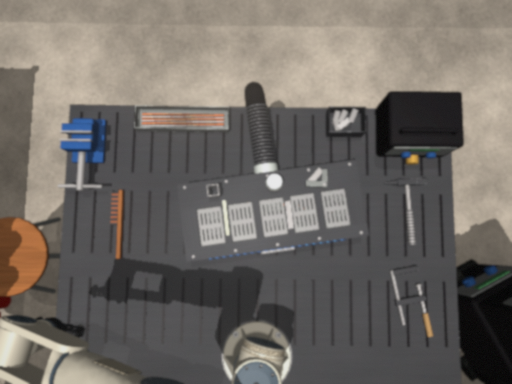

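View pics/scene0.png

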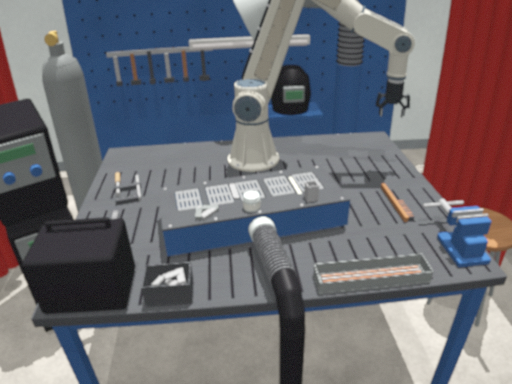

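The top view shows the five plates as bright slotted patches, from (211,225), which is plate 0, to (336,207), which is plate 4. The tools stand on the rear strip at (213,189), (274,181) and (317,177). In the scene view the plates run from (305,183), plate 0, to (188,200), plate 4. Next I'll triangulate the plate centres from both views.

```bash
cat > h.py <<'E'
import numpy as np,cv2
from scipy.spatial.transform import Rotation as R
from rig import r,cams
def ray(f,uv):
    K=np.array([[f["fx"],0,f["cx"]],[0,f["fy"],f["cy"]],[0,0,1]])
    p=cv2.undistortPoints(np.array([[uv]],float),K,np.array(f["D"]))[0,0]
    d=R.from_euler("xyz",f["orientation"]).apply([p[0],p[1],1]); return np.array(f["position"]),d/np.linalg.norm(d)
def plane(f,uv,z):
    o,d=ray(f,uv); return o+d*(z-o[2])/d[2]
def tri(rays):
    A=sum(np.eye(3)-np.outer(d,d) for o,d in rays); b=sum((np.eye(3)-np.outer(d,d))@o for o,d in rays)
    p=np.linalg.solve(A,b); return p,[np.linalg.norm(np.cross(p-o,d)) for o,d in rays]
def proj(f,P):
    M=R.from_euler("xyz",f["orientation"]).as_matrix().T
    K=np.array([[f["fx"],0,f["cx"]],[0,f["fy"],f["cy"]],[0,0,1]])
    return cv2.projectPoints(np.atleast_2d(P).astype(float),M,-M@f["position"],K,np.array(f["D"]))[0][:,0]
E
python3 - <<'E'
from h import *
for n,(x0,y0,x1,y1),k in(("top",(190,183,358,250),5),("scene",(165,165,330,222),3)):
    f=cams.grab_frame(n); g=cv2.cvtColor(f["image"],cv2.COLOR_RGB2GRAY)
    m=np.zeros_like(g); m[y0:y1,x0:x1]=(g[y0:y1,x0:x1]>120)*255
    m=cv2.morphologyEx(m,cv2.MORPH_CLOSE,np.ones((k,1) ,np.uint8))
    c,_,s,ce=cv2.connectedComponentsWithStats(m)[0:4]
    print(n,[(s[i].tolist(),ce[i].round(1).tolist()) for i in range(1,c) if s[i,4]>20])
    a=cv2.resize(f["image"][y0:y1,x0:x1],None,fx=4,fy=4,interpolation=cv2.INTER_CUBIC)[:,:,::-1]
    b=cv2.resize(m[y0:y1,x0:x1],None,fx=4,fy=4); v=np.vstack([a,cv2.merge([b]*3)])
    cv2.imwrite(f"pics/{n}1.png",v)
E
```

```text
top [([266, 183, 17, 8, 103], [273.8, 185.8]), ([306, 183, 44, 45, 1010], [333.4, 205.7]), ([206, 184, 14, 13, 61], [212.6, 190.3]), ([259, 193, 60, 45, 2068], [288.4, 214.7]), ([197, 199, 60, 48, 2153], [226.3, 223.0]), ([270, 242, 25, 8, 82], [282.2, 247.2])]
scene [([165, 165, 165, 57, 7597], [240.9, 191.1])]
```

View pics/top1.png

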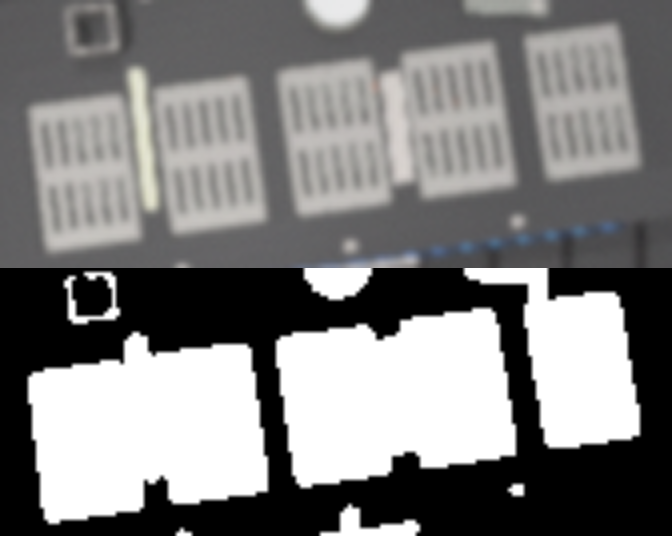

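View pics/scene1.png

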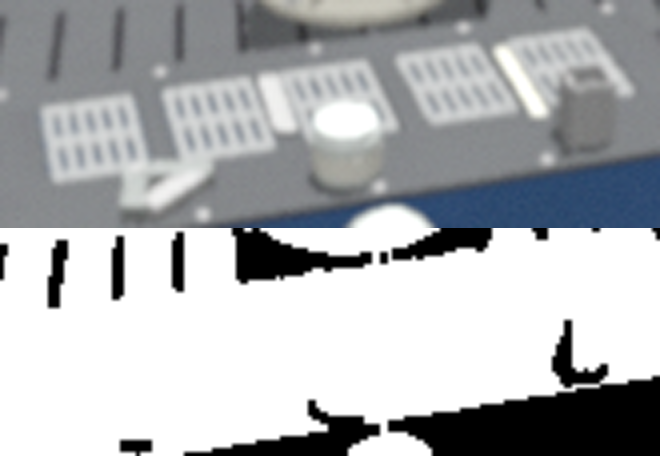

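The crops show all five plates clearly. The soapstone lies on rail 0/1 and the coupon on rail 2/3. I'll triangulate the corners of plates 1, 3 and 4, and check the sizes.

Run:
```python
from h import *
t=cams.grab_frame("top"); s=cams.grab_frame("scene")
T={0:[(30,106),(122,94),(142,237),(47,251)],1:[(155,90),(246,77),(267,220),(173,234)],2:[(278,73),(370,60),(392,202),(298,216)],3:[(401,53),(493,41),(516,184),(422,198)],4:[(525,37),(617,24),(640,166),(546,180)]} # FL FR NR NL
S={4:[(148,170),(55,183),(40,107),(133,95)],3:[(275,148),(181,160),(163,92),(256,77)],1:[(520,110),(430,125),(397,54),(487,42)]}
q=lambda c,o:(np.array(c)+.5)/4-.5+o
zs=[]
for k in S:
    P=[]
    for a,b in zip(T[k],S[k]):
        p,e=tri([ray(t,q(a,(190,183))),ray(s,q(b,(165,165)))]); P.append(p); print(k,p.round(1),np.round(e,1))
    zs+=[p[2] for p in P]
print("z",np.mean(zs),np.std(zs))
z=np.mean(zs)
C=np.array([[plane(t,q(a,(190,183)),z)[:2] for a in T[k]] for k in range(5)])
print("len x",np.linalg.norm(C[:,0]-C[:,3],axis=1).round(),"wid",np.linalg.norm(C[:,0]-C[:,1],axis=1).round())
c=C.mean(1); print(c.round(1)); print("pitch",np.linalg.norm(np.diff(c,axis=0),axis=1).round(1))
v=c[0]-c[4]; th=np.arctan2(-v[0],v[1]); print("yaw",th)
x=np.array([np.cos(th),np.sin(th)]); y=np.array([-x[1],x[0]]); m=c.mean(0)
for k in range(5):
    b=m+y*112*(2-k); print(k,"bay",b.round(1),"press -50",(b-50*x).round(1),"-45",(b-45*x).round(1))
```

```text
4 [ 596.8 -225.1  124.4] [0.8 0.8]
4 [ 609.3 -306.   126. ] [0.7 0.7]
4 [ 482.1 -326.2  128. ] [0.9 0.9]
4 [ 468.7 -242.   126.4] [0.1 0.1]
3 [ 580.7 -113.8  127.5] [1.1 1.1]
3 [ 592.3 -196.   129.3] [1. 1.]
3 [ 464.9 -214.9  125.3] [0.5 0.5]
3 [ 451.5 -129.4  127.1] [2.3 2.3]
1 [545.  107.4 127.4] [0.4 0.4]
1 [557.6  25.2 125.9] [0.8 0.8]
1 [430.5   6.9 129.7] [1.4 1.4]
1 [417.7  92.7 129.2] [4.3 4.3]
z 127.1693146766619 1.6093348422324334
len x [130. 129. 129. 131. 129.] wid [83. 82. 83. 83. 84.]
[[ 471.5  167.6]
 [ 487.6   56.8]
 [ 504.4  -53.7]
 [ 522.4 -163.7]
 [ 539.1 -274.4]]
pitch [112.  111.7 111.5 111.9]
yaw 0.15181607545874273
0 bay [471.1 167.9] press -50 [421.7 160.4] -45 [426.6 161.1]
1 bay [488.   57.2] press -50 [438.6  49.7] -45 [443.6  50.4]
2 bay [505.  -53.5] press -50 [455.5 -61. ] -45 [460.5 -60.3]
3 bay [ 521.9 -164.2] press -50 [ 472.5 -171.8] -45 [ 477.4 -171. ]
4 bay [ 538.8 -274.9] press -50 [ 489.4 -282.5] -45 [ 494.4 -281.7]
```

Everything agrees: plates 130 x 84, pitch 112, upper face at z≈127, deck yaw 0.152. I'll press with the fingers shut at 45 mm to the near side of each pivot, with the tool's x axis along the deck's.

```bash
cat > to.py <<'E'
import sys; from h import *
k,off,z=int(sys.argv[1]),float(sys.argv[2]),float(sys.argv[3])
th=.1518; x=np.array([np.cos(th),np.sin(th)]); y=np.array([-x[1],x[0]])
b=np.array([505,-53.5])+y*112*(2-k)+off*x
s=r.sense(); M=R.from_euler("xyz",s["tcp_rot"]); G=R.from_euler("xyz",[np.pi,0,th+np.pi])
d=np.r_[b,z]-s["eef_pos"]
print("shift m",(M.inv().apply(d)/1000).round(4),"turn",(M.inv()*G).as_rotvec().round(4),"pos",s["eef_pos"].round(1),"F",s["contact_force"].round(1),"t",s["clock"])
E
python3 to.py 0 -45 185
```

```text
shift m [-0.3769 -0.3681  0.0652] turn [-5.000e-04 -1.000e-04 -3.886e-01] pos [146.6 607.4 250. ] F [-0.2  0.1  0.2] t 0.3
```

```bash
python3 -m crank '[[-0.035,-0.034,0,0,0,-0.13,1],[-0.07,-0.068,0,0,0,-0.26,1],[-0.105,-0.102,0,0,0,-0.389,1],[-0.14,-0.136,0,0,0,-0.389,1],[-0.175,-0.17,0,0,0,-0.389,1]]'; python3 to.py 0 -45 185
```

```text
clock: 0.8
eef_pos: [277.5, 399.6, 250.4]
tcp_rot: [3.141, 0.0, -2.989]
contact_force: [1.4, -0.7, 0.6]
opening: 0.145
grasp_force: 0.0
shift m [-0.1111 -0.2584  0.0653] turn [0.0002 0.0003 0.0012] pos [277.5 399.6 250.4] F [ 1.4 -0.7  0.6] t 0.8
```

```bash
python3 -m crank '[[-0.018,-0.042,0.01,0,0,0,1],[-0.036,-0.084,0.02,0,0,0,1],[-0.054,-0.126,0.03,0,0,0,1],[-0.072,-0.168,0.042,0,0,0,1],[-0.09,-0.21,0.054,0,0,0,1]]'; python3 -m crank '[[-0.018,-0.04,0.01,0,0,0,1],[-0.018,-0.04,0.01,0,0,0,1]]'; python3 to.py 0 -45 150
```

```text
clock: 1.3
eef_pos: [398.5, 205.7, 196.2]
tcp_rot: [3.141, 0.001, -2.989]
contact_force: [1.0, 0.6, 0.3]
opening: 0.002
grasp_force: 0.0
clock: 1.5
eef_pos: [423.1, 166.7, 185.4]
tcp_rot: [-3.14, -0.001, -2.994]
contact_force: [-0.4, 0.4, -0.5]
opening: 0.0
grasp_force: 0.0
shift m [-0.0027 -0.006   0.0354] turn [-0.0013 -0.0007 -0.0039] pos [423.1 166.7 185.4] F [-0.4  0.4 -0.5] t 1.5
```

Contact is expected at TCP z≈146. I'll come down to 152, then step by 1 mm.

```bash
python3 -m crank '[[-0.003,-0.006,0.015,0,0,-0.003,1],[-0.003,-0.006,0.026,0,0,-0.003,1],[-0.003,-0.006,0.033,0,0,-0.003,1],[-0.003,-0.006,0.033,0,0,-0.003,1]]'; python3 -m crank '[[0,0,0.001,0,0,0,1],[0,0,0.002,0,0,0,1],[0,0,0.003,0,0,0,1]]' | head -4;python3 -m crank '[[0,0,0.001,0,0,0,1],[0,0,0.002,0,0,0,1]]'|head -4; python3 to.py 0 -45 146
```

```text
clock: 1.9
eef_pos: [424.4, 165.4, 152.4]
tcp_rot: [-3.141, -0.002, -2.986]
contact_force: [-0.5, -0.2, 0.3]
opening: 0.001
grasp_force: 0.0
clock: 2.2
eef_pos: [425.5, 165.4, 150.6]
tcp_rot: [3.141, 0.001, -2.986]
contact_force: [-0.7, 0.1, 0.6]
clock: 2.4
eef_pos: [425.5, 165.1, 148.4]
tcp_rot: [3.142, 0.0, -2.986]
contact_force: [-0.4, -0.4, -0.6]
shift m [-0.0006 -0.0041  0.0024] turn [0.     0.0003 0.0035] pos [425.5 165.1 148.4] F [-0.4 -0.4 -0.6] t 2.4
```

```bash
for i in 1 2 3; do python3 -m crank '[[0,0,0.001,0,0,0,1],[0,0,0.001,0,0,0,1]]'|sed -n '1p;2p;4p'; done
```

```text
clock: 2.6
eef_pos: [425.3, 165.0, 147.1]
contact_force: [0.5, 0.1, -0.1]
clock: 2.8
eef_pos: [425.5, 165.1, 146.4]
contact_force: [-1.4, 0.4, 3.9]
clock: 3.0
eef_pos: [425.5, 165.1, 146.0]
contact_force: [-3.8, -1.9, 13.2]
```

Plate 0 is locked: the force rose to 13 N within 0.5 mm of contact. Moving to plate 1.

```bash
python3 -m crank '[[0,0,-0.02,0,0,0,1],[0,-0.045,-0.022,0,0,0,1],[0,-0.09,-0.022,0,0,0,1],[0,-0.116,-0.022,0,0,0,1],[0,-0.116,-0.006,0,0,0,1]]'|sed -n '1p;2p;4p'; python3 -m crank '[[0,0,0.001,0,0,0,1],[0,0,0.002,0,0,0,1],[0,0,0.003,0,0,0,1]]'|sed -n '1p;2p;4p'; for i in 1 2; do python3 -m crank '[[0,0,0.001,0,0,0,1],[0,0,0.001,0,0,0,1]]'|sed -n '1p;2p;4p'; done; python3 to.py 1 -45 146
```

```text
clock: 3.5
eef_pos: [445.0, 48.1, 152.6]
contact_force: [0.8, -0.4, 0.5]
clock: 3.8
eef_pos: [443.4, 50.9, 148.5]
contact_force: [-0.2, -0.2, -0.4]
clock: 4.0
eef_pos: [443.4, 50.9, 147.4]
contact_force: [0.5, 1.1, -0.3]
clock: 4.2
eef_pos: [443.5, 50.7, 146.5]
contact_force: [-0.2, 1.2, 2.0]
shift m [-0.0001 -0.0003  0.0005] turn [0.0002 0.0004 0.0036] pos [443.5  50.7 146.5] F [-0.2  1.2  2. ] t 4.2
```

```bash
for i in 1 2; do python3 -m crank '[[0,0,0.0007,0,0,0,1],[0,0,0.0007,0,0,0,1]]'|sed -n '1p;2p;4p'; done
```

```text
clock: 4.4
eef_pos: [443.5, 50.7, 146.1]
contact_force: [-2.5, 1.8, 9.9]
clock: 4.6
eef_pos: [443.5, 50.7, 145.8]
contact_force: [-5.8, 1.1, 15.7]
```

Plate 1 is locked too (15.7 N, no yield). On to plate 2.

```bash
python3 -m crank '[[0,0,-0.02,0,0,0,1],[0,-0.045,-0.022,0,0,0,1],[0,-0.09,-0.022,0,0,0,1],[0,-0.112,-0.022,0,0,0,1],[0,-0.112,-0.006,0,0,0,1]]'|sed -n '1p;2p;4p'; python3 -m crank '[[0,0,0.001,0,0,0,1],[0,0,0.002,0,0,0,1],[0,0,0.003,0,0,0,1]]'|sed -n '1p;2p;4p'; for i in 1 2 3; do python3 -m crank '[[0,0,0.001,0,0,0,1],[0,0,0.001,0,0,0,1]]'|sed -n '1p;2p;4p'; done; python3 to.py 2 -45 146
```

```text
clock: 5.1
eef_pos: [462.6, -62.9, 152.3]
contact_force: [0.4, 0.2, -0.7]
clock: 5.4
eef_pos: [460.7, -59.8, 148.2]
contact_force: [-0.3, 0.1, 0.4]
clock: 5.6
eef_pos: [460.7, -59.9, 147.1]
contact_force: [0.0, -0.2, 0.1]
clock: 5.8
eef_pos: [460.8, -60.0, 146.1]
contact_force: [0.3, 1.4, 2.8]
clock: 6.0
eef_pos: [460.7, -60.1, 144.9]
contact_force: [-0.2, 1.1, 3.1]
shift m [ 0.0003 -0.0002 -0.0011] turn [0.0002 0.0003 0.0033] pos [460.7 -60.1 144.9] F [-0.2  1.1  3.1] t 6.0
```

Plate 2 yields at about 3 N. I'll confirm it with 4 mm more.

```bash
for i in 1 2; do python3 -m crank '[[0,0,0.001,0,0,0,1],[0,0,0.002,0,0,0,1]]'|sed -n '1p;2p;4p'; done
```

```text
clock: 6.2
eef_pos: [460.7, -60.1, 142.9]
contact_force: [-1.2, 2.5, 4.1]
clock: 6.4
eef_pos: [460.8, -60.2, 140.8]
contact_force: [-0.1, 2.2, 4.0]
```

It rocks with a steady 4 N. Pushing it open.

```bash
for i in 1 2; do python3 -m crank '[[0,0,0.0025,0,0,0,1],[0,0,0.005,0,0,0,1],[0,0,0.0075,0,0,0,1],[0,0,0.01,0,0,0,1]]'|sed -n '1p;2p;4p'; done
```

```text
clock: 6.8
eef_pos: [460.9, -60.5, 130.8]
contact_force: [-0.0, -0.0, 4.5]
clock: 7.2
eef_pos: [460.4, -60.2, 120.6]
contact_force: [-0.1, -0.6, 3.6]
```

```bash
for i in 1 2; do python3 -m crank '[[0,0,0.002,0,0,0,1],[0,0,0.004,0,0,0,1],[0,0,0.006,0,0,0,1],[0,0,0.008,0,0,0,1]]'|sed -n '1p;2p;4p'; done; python3 to.py 2 -45 104
```

```text
clock: 7.6
eef_pos: [460.5, -60.2, 112.7]
contact_force: [0.3, -1.1, 2.3]
clock: 8.0
eef_pos: [460.5, -60.2, 104.7]
contact_force: [-0.8, -0.3, 3.6]
shift m [-0.     -0.0001  0.0007] turn [ 0.     -0.0003  0.0034] pos [460.5 -60.2 104.7] F [-0.8 -0.3  3.6] t 8.0
```

```bash
python3 -m crank '[[-0.0015,0,0,0,0,0,1],[-0.003,0,0,0,0,0,1],[-0.0045,0,0,0,0,0,1],[-0.006,0,0,0,0,0,1]]'|sed -n '1p;2p;4p'; python3 -m crank '[[0.001,0,-0.004,0,0,0,1],[0.003,0,-0.015,0,0,0,1],[0.005,0,-0.04,0,0,0,1],[0.005,0,-0.08,0,0,0,1],[0.005,0,-0.12,0,0,0,1]]'|sed -n '1p;2p;4p'
python3 -m crank '[[0.045,0,-0.02,0,0,0,1],[0.09,0,-0.04,0,0,0,1],[0.12,0,-0.06,0,0,0,1],[0.12,0,-0.06,0,0,0,1],[0.12,0,-0.06,0,0,0,1]]'|sed -n '1p;2p;4p'
python3 - <<'E'
from h import *
o=[]
for n,(x0,y0,x1,y1) in(("top",(175,150,375,260)),("scene",(155,150,355,240))):
    f=cams.grab_frame(n); o.append(cv2.resize(f["image"][y0:y1,x0:x1],None,fx=2.9,fy=2.9,interpolation=cv2.INTER_CUBIC)[:,:,::-1])
cv2.imwrite("pics/end.png",np.vstack(o))
E
```

```text
clock: 8.4
eef_pos: [466.1, -59.2, 104.6]
contact_force: [-3.5, -0.9, 0.2]
clock: 8.9
eef_pos: [461.5, -60.0, 227.1]
contact_force: [0.1, -0.3, -1.0]
clock: 9.4
eef_pos: [343.7, -78.8, 286.3]
contact_force: [-0.1, -0.1, 0.7]
```

View pics/end.png

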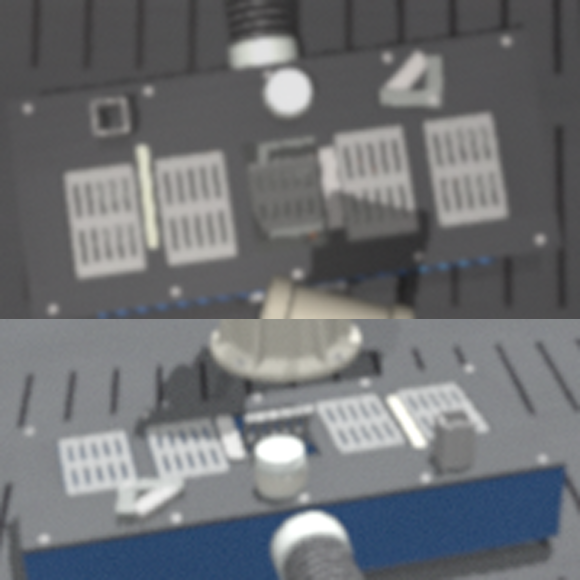

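The end picture shows plate 2 tipped in both views, at top crop (285,190). The tools have not moved. I'll check the angle by projecting the expected plate edges for several tilts and comparing them with the edges in the top view.

Run:
```python
from h import *
t=cams.grab_frame("top"); th=.1518; x=np.array([np.cos(th),np.sin(th),0]); b=np.array([505,-53.5,127])
y=np.array([-x[1],x[0],0])
for a in (0,.6,.7,.8,.9,1.,1.1):
    e=np.array([65*np.cos(a)*x+[0,0,65*np.sin(a)],-65*np.cos(a)*x-[0,0,65*np.sin(a)]])
    P=[b+e[0]+42*y,b+e[0]-42*y,b+e[1]+42*y,b+e[1]-42*y]
    print(a,((proj(t,P)-[175,150])*2.9).round().tolist())
c=cv2.resize(t["image"][192:240,250:298],None,fx=12,fy=12,interpolation=cv2.INTER_CUBIC)[:,:,::-1].copy()
for a,col in((.7,(0,0,255)),(.95,(0,255,0))):
    for sg in(1,-1):
        q=(proj(t,[b+sg*(65*np.cos(a)*x+[0,0,65*np.sin(a)])+v*y for v in(42,-42)])-[250,192]+.5)*12
        cv2.line(c,*[tuple(int(i) for i in p) for p in q],col,1)
cv2.imwrite("pics/ang.png",c); print(r.sense()["contact_force"].round(1))
```

```text
0 [[244.0, 146.0], [311.0, 137.0], [258.0, 251.0], [326.0, 241.0]]
0.6 [[245.0, 152.0], [314.0, 143.0], [257.0, 243.0], [323.0, 233.0]]
0.7 [[245.0, 155.0], [314.0, 146.0], [256.0, 240.0], [323.0, 231.0]]
0.8 [[246.0, 159.0], [315.0, 149.0], [256.0, 237.0], [322.0, 227.0]]
0.9 [[246.0, 162.0], [316.0, 152.0], [255.0, 233.0], [321.0, 224.0]]
1.0 [[247.0, 166.0], [317.0, 156.0], [255.0, 229.0], [320.0, 220.0]]
1.1 [[248.0, 171.0], [318.0, 161.0], [254.0, 225.0], [319.0, 215.0]]
[ 0.2 -0.2 -0.2]
```

View pics/ang.png

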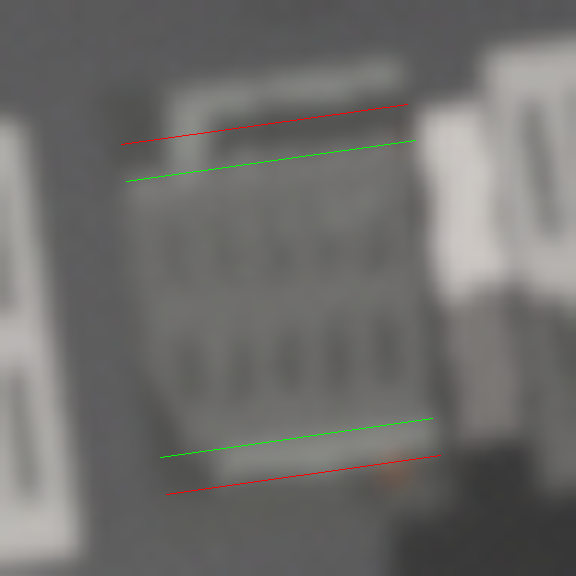

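The plate's dark face ends on the green (0.95 rad) lines at both edges, (130,183)–(415,142) and (165,457)–(430,420). That is well past the red 0.70 lines and agrees with the press geometry. The hand is clear with no force on it, so I'm handing in.

```bash
python3 -c "
from rig import sign_off; print(sign_off())"
```

```text
the job is handed in; nothing more can be done
None
```

Plate 2, the middle one, is the loose plate; I pushed it open to about 0.95 rad (54°) as measured in the top view and handed the job in at about 9.5 s with the hand clear and the tools, as far as the last pictures show, where they were; plates 0 and 1 did not yield at up to 16 N, plates 3 and 4 were not pressed, and no verdict came back.

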